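# Take the spent cartridge out of the gas dryer

## Robot

A 7-joint arm with a two-finger parallel gripper is mounted at the origin on a cart in front of the work surface, level with it; the furniture and walls round the work are solid. World frame = base frame: x ahead of the robot, y to its left, z up, the work surface at z = 0. Lengths are in m, angles in degrees, forces in N, time in s.
With the tool pointing down it reaches from about 0.425 to 0.875 m from the base axis. Payload 4.7 kg.
Tool frame: the origin (TCP) lies on the front face of the gripper's body, between the roots of the fingers; the fingertips stand 70 mm ahead of it and the grasp point (between the pads) lies 51 mm ahead of it (tip_extent is the distance from the TCP to the fingertips, in m); z points along the fingers, y is the direction in which the jaws open and shut (so a half turn about z gives the same grasp; the last joint's range is limited). The gripper opens to 87 mm and grips with 3 to 60 N. Pads are 19 mm wide; open, the fingers measure 117 mm over their backs; the gripper's body (75 mm by 190 mm) begins 51 mm behind the grasp point.
Start: joints at [-73.333, 18.392, -4.016, 83.108, 1.295, 78.541, -3.26], TCP at [0.178, 0.625, 0.292] pointing down, gripper open.
Joint ranges: [-163.93, 163.93], [-17.29, 119.83], [-79.2, 71.16], [3.27, 140.29], [-89.18, 269.18], [5.43, 117.66], [-154.24, 154.24]. Speed limits (degrees/s): [147.25, 147.25, 180, 180, 180, 180, 180].

## Interface

Orientations are given as [roll, pitch, yaw] about the fixed x, y, z axes, in that order (R = Rz(yaw) Ry(pitch) Rx(roll)).
In Python, from cell import * gives the robot as it stands.
- The arm moves only by the tool carry_out, never from a script. Its argument "increments" is text: rows parted by semicolons, each of 7 numbers parted by spaces: the opening, from 0 (shut) to 1 (fully open), then the shift along the tool's x, y, z in m, then the turn, a rotation vector about the tool's x, y, z in degrees. A call has 1 to 20 rows; each row shifts and turns the pose as measured when the row begins, along the tool's axes as they then stand; what a row does not reach is not made up. A row lasts 1/8 s, in which the tool goes at most 62.5 mm and 10.7 degrees, less where a joint would pass 70% of its speed; a pose out of reach is approached as far as the arm can. A call is refused whole if a number of a shift passes 0.0625 or a number of a turn 10.7, either way. A call with a gripper value outside its range is refused whole. The fingers move at their own pace and stop on an object; "force" is the grip in N (left out, the last holds). Time passes only in rows, so rows that do not move let the fingers close. It gives the time, the measured TCP pose, the force and the opening at its end, in the units of the state.
- get_obs(): the state, without advancing time (a new reading comes with each control period).
- read_camera(name): name is "scene" or "top" or "wrist"; returns a dict with "img" (400x640x3 uint8, blue, green, red), "fx", "fy", "cx", "cy" (pixels), "world_from_camera" (4x4, takes a point from camera to world coordinates). Camera axes: x right, y down, z forward; pixel columns grow to the right and rows downward; lengths in m; the calibration is good to about 2 mm. The wrist camera is an equidistant fisheye: a pixel r from the principal point sees the ray r / f radians off the axis. A picture is of the moment at which its call begins. There is no depth.
- sign_off(): hands the job in, once; it reports no verdict.
Trained networks look in a picture, given as the dict that the camera call returned (one of the last four; its "shot" number tells which), for a name from the list of things; names that differ only in an ending like _2 or _b are one class to them, and where a whole thing is asked for, a point or a joint stands for the part that bears it (a point fixed in the world has none). Each returns a list of dicts, best first, with "confidence" (0 to 1); they miss things now and then, are a little off and sometimes report something else, mostly with a low value. They report only what shows in the picture. A call takes as long as a camera call.
- masks_of(target, picture): "pixels" (400x640 bool, what is visible of it) and "bbox" ([left, top, right, bottom] in pixels, round what is visible of it).
The state is a dict: "time_s": time; "qpos": joint angles; "joint_velocities": joint speeds; "effort": joint torques, N m; "tool_pos": TCP position; "tool_rot": TCP orientation; "force": force on the tool from outside, world axes, zero at the start; "wrist_torque": the same for the moment, N m; "grip_width": finger opening in m.
Only numpy, scipy, OpenCV 4.12 (cv2) and the standard library are available. Lean on these libraries where they do the work, as an engineer would, in place of code of your own. Each camera call takes 0.05 s, during which the arm holds its last target.

## Task

One of the two drying cartridges in the sloped front of the gas dryer has turned pink and is spent: shut off its bay by swinging the valve lever that lies over it fully aside, push the cartridge in until its latch lets go and it springs out, and pull it free. Stand it upright on the floor of the free place of the steel oven tray, beside the two pink ones that wait there; set it down, do not drop it. Leave the blue cartridge in its bay with its valve open, and leave the waiting cartridges and everything else on the bench where they stand.

Things in the scene. Friction and masses are not known exactly. Their poses are not given: they have to be found in the camera images.
- spent_cartridge: pink (spent) drying cartridge, latched in the left or right bay: a white box 36 (x) by 44 (y) by 120 mm (z) with a grey cap (top 34 mm, flat flanks 44 mm apart in y), pink windows, 0.18 to 0.28 kg. Origin: centre of its foot; z: foot to cap, out of the bay along the panel's normal; x: up the slope. Two ribs on the +x side, 6 to 8 mm proud, 47 to 57 and 84 to 94 mm from the foot
- spent_cap (a point): centre of the top of the pink cartridge's cap, 120 mm from its foot; 8 mm above the panel when latched. Pressed in 5 mm or more along its axis (8 to 15 N, hard stop at 7.5 mm) the latch lets go and stays open; once the push ends a spring lifts the cap to 38 mm above the panel. From there it slides out freely along the panel's normal; the foot leaves the bay after 82 mm more
- fresh_cartridge: blue (fresh) cartridge latched in the other bay, same size and make; it must stay there
- panel: dryer's dark front panel, 256 mm wide, 170 mm up the slope, 35 degrees to the bench, rising away from the robot; origin: middle of its surface, 150 mm above the bench. x: up the slope; y: to its left; z: out of it. Gauge 48 mm wide, 9 mm tall at x = 44, y = 0. The fixed case is 272 mm wide, from 74 mm before to 137 mm behind this origin, top 204 mm high, pipe stubs at the back 232 mm
- mouth_left (a point): middle of the mouth of the left bay, on the panel's surface at panel x = 0, y = +52 mm. The bay is a straight, closed channel along the panel's normal, 47 mm wide, with 1.5 mm of play round a cartridge
- mouth_right (a point): middle of the mouth of the right bay, on the panel's surface at panel x = 0, y = -52 mm. The bay is a straight, closed channel along the panel's normal, 47 mm wide, with 1.5 mm of play round a cartridge
- valve_left (a joint): valve lever of the left bay, an aluminium bar 10 mm wide, turning about the panel's normal; pivot 38 mm up the slope from the bay's middle. 0: open, lying down the slope across the cap, 3.5 mm above it (starts at 0 to 0.12); grows as it swings towards the panel's left edge; 1.57: shut, lying across the slope, clear of the cartridge. Stays where it is left; needs about 1.5 N at its knob
- valve_right (a joint): valve lever of the right bay, an aluminium bar 10 mm wide, turning about the panel's normal; pivot 38 mm up the slope from the bay's middle. 0: open, lying down the slope across the cap, 3.5 mm above it (starts at 0 to 0.12); grows as it swings towards the panel's right edge; 1.57: shut, lying across the slope, clear of the cartridge. Stays where it is left; needs about 1.5 N at its knob
- knob_left (a point): the left lever's upright round black knob, 14 mm thick, 66 mm from the lever's pivot, its axis along the panel's normal; it reaches from 14 to 45 mm above the panel, this point is on its axis 34 mm above the panel
- knob_right (a point): the right lever's upright round black knob, 14 mm thick, 66 mm from the lever's pivot, its axis along the panel's normal; it reaches from 14 to 45 mm above the panel, this point is on its axis 34 mm above the panel
- tray: steel oven tray on the bench, fixed, 78 mm (its x) by 190 mm (its y), rim and dividers 28 mm high, walls 4 mm, floor 4 mm thick; three places in a row along its y at -62, 0 and +62 mm, each 70 by 58 mm inside; origin: centre of its underside. May lie at any yaw
- free_place (a point): centre of the floor of the tray's free place (tray y = +62 mm, 4 mm above the bench)
- waiting_a: spent cartridge (pink, same make) standing in the tray's middle place; origin: centre of the foot
- waiting_b: spent cartridge (pink, same make) standing in the tray's far place (tray y = -62 mm); origin: centre of the foot
- reagent_amber_a: amber dropper bottle with black cap, 52 mm wide, 132 mm tall, stands between dryer and tray; origin: centre of its foot
- wash_bottle: white wash bottle with red cap and bent jet, body 67 mm wide, 178 mm tall; origin at its foot, the body's axis 22 mm along its +y, the jet reaching 55 mm along -y
- timer: white bench timer with a red and a black button, 52 x 66 x 24 mm; origin: centre of its underside
- filter_box: small black and white carton, 90 x 60 x 26 mm; origin: centre of its underside
- beaker_250: glass beaker, 69 mm wide, 92 mm tall; origin: centre of its foot
- lamp_carton: small brown and white carton, 46 x 46 mm, 75 mm tall; origin: centre of its underside
- flask_50: slender glass volumetric flask, foot 47 mm wide, 149 mm tall, stands before the amber bottle; origin: centre of its foot

How it is judged (in metres and radians):
On the way, in this order (a step that is already met when the one before it is completed fails the run):
1. the lever over the spent cartridge is swung fully aside while the cartridge is still latched in its bay (((y of fresh_cartridge in the frame of panel below 0 m and value of joint valve_left above 1.35 rad) or (y of fresh_cartridge in the frame of panel above 0 m and value of joint valve_right above 1.35 rad)) and z of spent_cartridge in the frame of panel below -0.105 m), for 0.1 s.
2. the spent cartridge has been released by its latch and has come out to the end of its spring's stroke, its valve still shut (((y of fresh_cartridge in the frame of panel below 0 m and value of joint valve_left above 1.35 rad) or (y of fresh_cartridge in the frame of panel above 0 m and value of joint valve_right above 1.35 rad)) and z of spent_cartridge in the frame of panel above -0.09 m), for 0.1 s.
3. the spent cartridge is drawn clear of its bay, its valve still shut (((y of fresh_cartridge in the frame of panel below 0 m and value of joint valve_left above 1.35 rad) or (y of fresh_cartridge in the frame of panel above 0 m and value of joint valve_right above 1.35 rad)) and z of spent_cartridge in the frame of panel above 0 m), for 0.1 s.
At the end, for the whole second after the job is handed in: the pink cartridge stands upright (within 0.1 rad) and at rest on the floor of the tray's free place (within 22 mm of its centre), its bay's lever is fully aside (over 1.35 rad of 1.57), and the blue cartridge is latched in its bay (((y of fresh_cartridge in the frame of panel below 0 m and value of joint valve_left above 1.35 rad) or (y of fresh_cartridge in the frame of panel above 0 m and value of joint valve_right above 1.35 rad)) and horizontal distance between spent_cartridge and free_place below 0.022 m and z of spent_cartridge in the frame of tray between 0 and 0.01 m and angle between spent_cartridge's own z axis and vertical below 0.1 rad and linear speed of spent_cartridge below 0.02 m/s and z of fresh_cartridge in the frame of panel between -0.117 and -0.105 m); the robot touches nothing.
It fails at once if the blue cartridge is pushed or pulled by more than 5 mm (distance of fresh_cartridge from where it was at the start of the episode above 0.005 m).
It fails at once if the blue cartridge's valve lever is turned more than 0.3 rad from open ((y of fresh_cartridge in the frame of panel above 0 m and value of joint valve_left above 0.3 rad) or (y of fresh_cartridge in the frame of panel below 0 m and value of joint valve_right above 0.3 rad)).
It fails at once if the pink cartridge is dropped into the tray from more than about 2 cm (height (world z) of spent_cartridge below 0.06 m and horizontal distance between spent_cartridge and free_place below 0.06 m and linear speed of spent_cartridge above 0.6 m/s).
It fails at once if a waiting cartridge is tipped or moved more than 20 mm (angle between any of waiting_a, waiting_b's own z axis and vertical above 0.3 rad or distance of any of waiting_a, waiting_b from where it was at the start of the episode above 0.02 m).
It fails at once if a bottle, the flask, the wash bottle, the timer, a carton or the beaker is moved more than 30 mm or tipped (distance of any of reagent_amber_a, wash_bottle, timer, filter_box, beaker_250, lamp_carton, flask_50 from where it was at the start of the episode above 0.03 m or angle between any of reagent_amber_a, wash_bottle, timer, filter_box, beaker_250, lamp_carton, flask_50's own z axis and vertical above 0.35 rad).
It also fails if it takes over 50 s, if anything falls off the work surface, if the arm or the gripper's body presses on something with over 40 N, if the wrist force passes 120 N, or if a joint passes its speed limit or range.

## Working session

There is one attempt and no reset: what is moved stays moved. The work goes in short steps, Python scripts to look and compute and a tool call to move; the robot and the scene stay as the last step left them, time stands still between calls to the robot, and variables do not carry over. Pictures are saved under pics/ and viewed, and the job is handed in when it is done.

Besides the shell and the picture viewer there is one more tool, called after "Call:" as a command line: name --argument value ..., lists and objects as JSON in quotes. carry_out: Moves the arm, as the interface text tells. Its arguments: {"type":"object","properties":{"increments":{"type":"string"},"force":{"type":"number"}},"required":["increments"]}

```bash
mkdir -p pics; ls
python3 - <<'E'
from cell import *
import cv2, json
o=get_obs(); print(o)
for n in ["scene","top","wrist"]:
    p=read_camera(n); cv2.imwrite(f"pics/{n}0.png",p["img"]); print(n,p["fx"],p["fy"],p["cx"],p["cy"],p["world_from_camera"].tolist() if hasattr(p["world_from_camera"],'tolist') else p["world_from_camera"])
E
```

```text
pics
{'time_s': 0.0, 'qpos': array([-73.33334113,  18.43779813,  -4.01543979,  83.17430605,
         1.29485985,  78.5403607 ,  -3.26104599]), 'joint_velocities': array([-3.92257993e-02,  1.11620165e-01, -4.24307685e-02,  2.42462177e-02,
       -4.20367283e-05, -9.20519443e-02,  1.68637069e-02]), 'effort': array([-2.52382924e-04, -4.91293931e+01, -4.04205183e-01, -3.12534785e+01,
       -6.39248779e-02,  4.32810572e-02,  1.88705289e-04]), 'tool_pos': array([0.17755261, 0.62484762, 0.29118089]), 'tool_rot': array([-1.79892769e+02,  5.61955680e-03,  1.64141922e+02]), 'force': array([-0.30278011,  0.28878392, -0.2974728 ]), 'wrist_torque': array([-0.02899935,  0.0031237 ,  0.00888494]), 'grip_width': 0.08690389966585721}
scene 464.38427188098353 464.38427188098353 317.1086923403164 207.2353636967436 [[0.8400203133079143, -0.3321668377785529, 0.4289884207181704, -0.15545580004741116], [-0.5421976134204414, -0.4852524054918589, 0.6859678206487109, -1.1384395366307245], [-0.019688098721082035, -0.8088234015188737, -0.5877219443956366, 1.0754952720385313], [0.0, 0.0, 0.0, 1.0]]
top 423.21601126703644 423.21601126703644 323.5963749643372 200.67072053186854 [[0.002501493484339173, -0.9813526217966414, 0.19219982888443443, 0.2644746309557833], [-0.9997251821549596, -0.0069341737798270025, -0.022393691058508636, -0.0020304555887702045], [0.023308854445909126, -0.19209099126937013, -0.9811002743744239, 1.4444928205015906], [0.0, 0.0, 0.0, 1.0]]
wrist 309.70691628693146 309.70691628693146 318.9961833435547 194.63409195039537 [[0.2721321871893138, 0.9282842968571146, 0.2534409929432292, 0.10900924629182651], [0.962257418319982, -0.26192753461101376, -0.07385545004098709, 0.6452728768781836], [-0.0021756800593760975, 0.26397392072150977, -0.964527363839508, 0.38244177947905317], [0.0, 0.0, 0.0, 1.0]]
```

View pics/scene0.png

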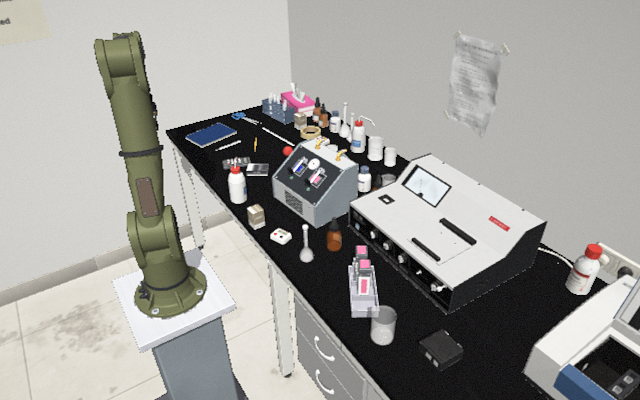

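View pics/top0.png

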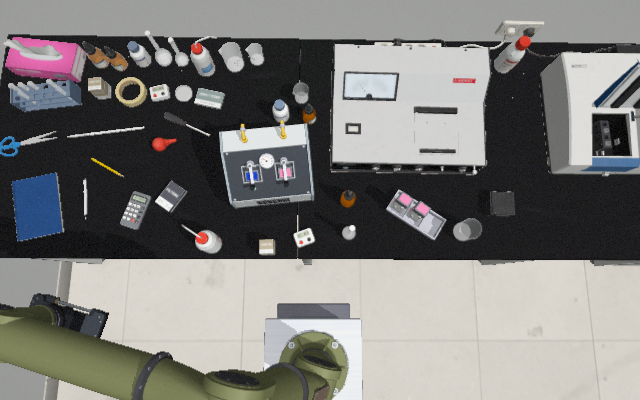

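View pics/wrist0.png

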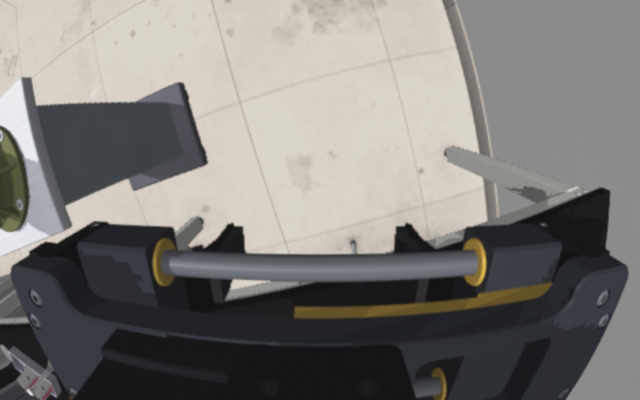

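Run:
```python
import cv2
a=cv2.imread("pics/top0.png"); b=cv2.imread("pics/scene0.png")
cv2.imwrite("pics/t_dry.png",cv2.resize(a[110:220,210:325],None,fx=5,fy=5,interpolation=cv2.INTER_CUBIC))
cv2.imwrite("pics/t_tray.png",cv2.resize(a[170:260,320:520],None,fx=4,fy=4,interpolation=cv2.INTER_CUBIC))
cv2.imwrite("pics/s_dry.png",cv2.resize(b[130:230,265:365],None,fx=6,fy=6,interpolation=cv2.INTER_CUBIC))
cv2.imwrite("pics/s_tray.png",cv2.resize(b[210:370,290:470],None,fx=3.5,fy=3.5,interpolation=cv2.INTER_CUBIC))
```

```text
(no output)
```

View pics/t_dry.png

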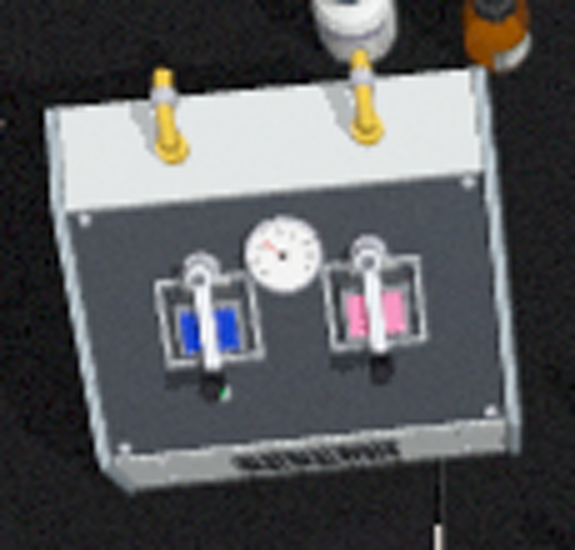

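View pics/t_tray.png

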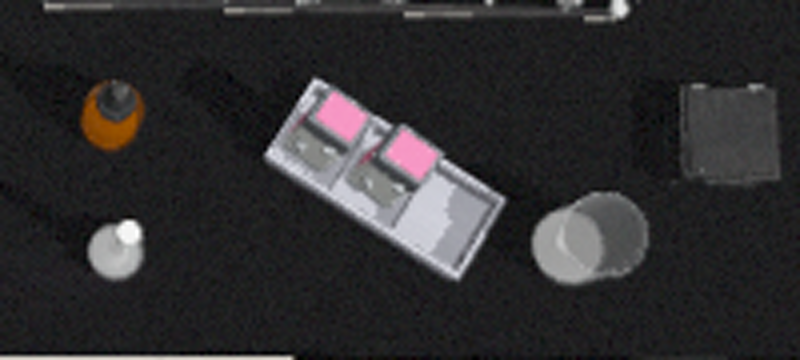

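View pics/s_dry.png

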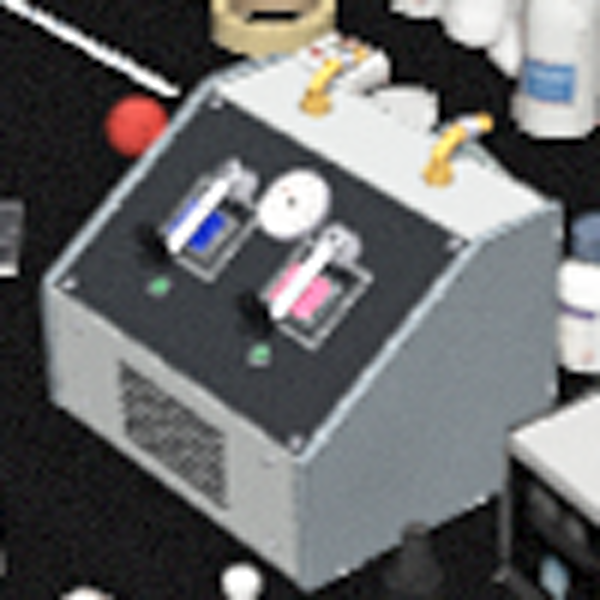

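View pics/s_tray.png

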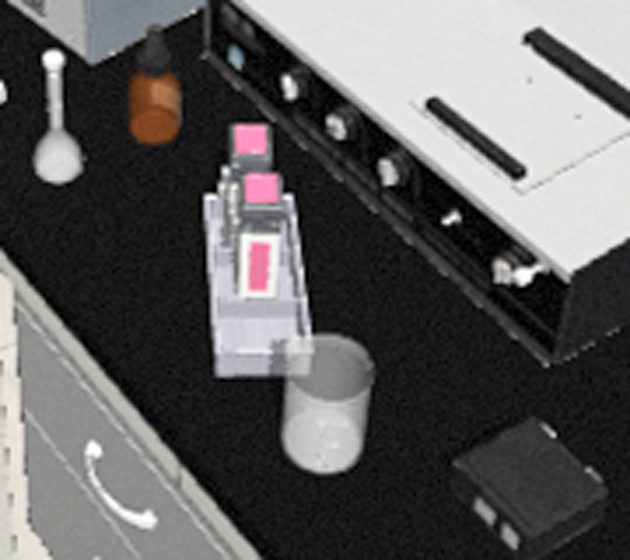

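```bash
cat > h.py <<'E'
import numpy as np, cv2
from scipy.optimize import least_squares
from scipy.spatial.transform import Rotation as R
def proj(p,X):
    T=np.linalg.inv(np.array(p["world_from_camera"])); X=np.atleast_2d(X)
    c=X@T[:3,:3].T+T[:3,3]
    if p.get("fish"):
        r=np.hypot(c[:,0],c[:,1]); th=np.arctan2(r,c[:,2]); s=th/np.maximum(r,1e-9)
        return np.c_[p["fx"]*c[:,0]*s+p["cx"],p["fy"]*c[:,1]*s+p["cy"]]
    return np.c_[p["fx"]*c[:,0]/c[:,2]+p["cx"],p["fy"]*c[:,1]/c[:,2]+p["cy"]]
def Rp(yaw):
    c,s=np.cos(np.radians(35)),np.sin(np.radians(35))
    return R.from_euler('z',yaw).as_matrix()@np.array([[c,0,-s],[0,1,0],[s,0,c]])
def panel2w(q,P):  # q=x,y,yaw
    return np.atleast_2d(P)@Rp(q[2]).T+np.array([q[0],q[1],.150])
def tray2w(q,P):
    return np.atleast_2d(P)@R.from_euler('z',q[2]).as_matrix().T+np.array([q[0],q[1],0])
def fit(f,obs,q0):
    def r(q): return np.concatenate([(proj(p,f(q,P))-uv).ravel() for p,P,uv in obs])
    s=least_squares(r,q0,loss='soft_l1',f_scale=1.0); return s.x,r(s.x).reshape(-1,2)
E
python3 - <<'E'
from h import *
import cell, pickle
from cell import *
ps={n:read_camera(n) for n in["top","scene"]}
o=1e-3
PP=np.array([[85,128,0],[85,-128,0],[-85,-128,0],[-85,128,0],[44,0,9],[38,52,15],[38,-52,15]])*o
top=np.array([[67,208],[490,172],[515,425],[105,462],[283,255],[200,268],[368,250]])/5+[210,110]
sc=np.array([[215,90],[475,240],[297,455],[45,285],[292,203],[240,180],[343,240]])/6+[265,130]
for nm,ob in(("both",[(ps["top"],PP,top),(ps["scene"],PP,sc)]),("top",[(ps["top"],PP,top)]),("scene",[(ps["scene"],PP,sc)])):
    q,r=fit(panel2w,ob,[.5,.1,0]); print(nm,q,np.degrees(q[2])); print(r.round(1).tolist())
# tray: rim corners z=28
TT=np.array([[39,95,28],[-39,95,28],[-39,-95,28],[39,-95,28]])*o
def tv(crop,s,off): return np.array(crop)/s+off
# top crop: right corner(505,200), bottom (460,280), left(265,157), top(317,78)
t=tv([[505,200],[460,280],[265,157],[317,78]],4,[320,170])
for k in range(2):
    q,r=fit(tray2w,[(ps["top"],TT if k==0 else TT*[-1,1,1],t)],[.4,-.3,np.radians(-120)]); print("tray",k,q,np.degrees(q[2]),r.round(1).tolist())
E
```

```text
both [0.60482901 0.14079711 0.10528985] 6.032664308712889
[[0.2, -0.5], [-0.9, -0.9], [-1.4, -0.9], [1.4, -0.7], [0.4, -0.1], [0.3, 1.3], [0.5, 1.8], [0.1, -0.5], [-0.2, 0.2], [-0.1, 1.0], [1.2, 0.2], [-0.1, 0.0], [-1.6, -1.0], [-1.6, -0.2]]
top [0.60408514 0.14140527 0.09875052] 5.657987996423449
[[0.1, -0.6], [-0.9, -0.4], [-1.7, -0.4], [1.0, -0.7], [0.3, 0.1], [0.1, 1.4], [0.3, 2.1]]
scene [0.60543329 0.13997472 0.1104156 ] 6.326347804324084
[[0.2, -0.5], [0.2, 0.1], [0.4, 1.0], [1.4, 0.3], [0.1, 0.1], [-1.5, -1.0], [-1.3, -0.2]]
tray 0 [ 0.49586017 -0.35022351 -2.93439531] -168.1284664592246 [[-0.3, 0.2], [5.2, -41.8], [0.3, -0.2], [-7.4, 41.8]]
tray 1 [ 0.49593059 -0.35144998 -3.71926909] -213.09842157310496 [[0.1, 0.3], [-0.2, -0.6], [0.7, -0.4], [-0.5, 0.7]]
```

```bash
cat >> h.py <<'E'
def tool_R(n_R, ang):
    """tool orientation over panel: z=-normal; ang(deg): 0 -> tool y up slope, x left; + turns tool y toward panel -y"""
    a=np.radians(ang); y=np.array([np.cos(a),-np.sin(a),0]); z=np.array([0,0,-1.]); x=np.cross(y,z)
    return n_R@np.c_[x,y,z]
def cur():
    import cell
    o=cell.get_obs(); return np.array(o["tool_pos"]),R.from_euler('xyz',o["tool_rot"],degrees=True).as_matrix(),o
def rows(p0,R0,p1,R1,n=None):
    rv=R.from_matrix(R0.T@R1).as_rotvec(degrees=True); t=R0.T@(p1-p0)
    if n is None: n=int(max(np.ceil(np.abs(rv).max()/9.5),np.ceil(np.linalg.norm(t)/.045),1))
    d=R.from_rotvec(rv/n,degrees=True); S=sum((d**k).as_matrix() if k else np.eye(3) for k in range(n))
    dt=np.linalg.solve(S,t)
    path=[p0]; Rr=R0.copy()
    for k in range(n): path.append(path[-1]+Rr@dt); Rr=Rr@d.as_matrix()
    print(n,"rows:",dt.round(4),(rv/n).round(2)); print("mid",path[n//2].round(3),"minz",min(q[2] for q in path))
Q=np.array([.6048,.1408,.1053]); TQ=np.array([.4959,-.3514,np.radians(146.9)])
E
python3 - <<'E'
from h import *
p,Rm,o=cur(); print(o["time_s"])
t=panel2w(Q,[-.028,-.055,.185])[0]; print(t)
Rt=tool_R(Rp(Q[2]),45); rows(p,Rm,t,Rt)
E
```

```text
0.25
[0.48224769 0.072541   0.28548299]
15 rows: [-0.0491  0.0057 -0.0041] [-2.69 -0.55  7.27]
mid [0.461 0.449 0.322] minz 0.2854829879756341
```

Call:
carry_out --increments "1 -0.049 0.0057 -0.0041 -2.7 -0.55 7.27;1 -0.049 0.0057 -0.0041 -2.7 -0.55 7.27;1 -0.049 0.0057 -0.0041 -2.7 -0.55 7.27;1 -0.049 0.0057 -0.0041 -2.7 -0.55 7.27;1 -0.049 0.0057 -0.0041 -2.7 -0.55 7.27;1 -0.049 0.0057 -0.0041 -2.7 -0.55 7.27;1 -0.049 0.0057 -0.0041 -2.7 -0.55 7.27;1 -0.049 0.0057 -0.0041 -2.7 -0.55 7.27;1 -0.049 0.0057 -0.0041 -2.7 -0.55 7.27;1 -0.049 0.0057 -0.0041 -2.7 -0.55 7.27"

```text
time_s: 1.5
tool_pos: [0.5155, 0.3011, 0.3199]
tool_rot: [156.2, -11.5, 90.4]
force: [-0.0, 0.3, -0.2]
grip_width: 0.0872
```

Run:
```python
from h import *
p,Rm,o=cur(); print(p,o["qpos"].round(1))
t=panel2w(Q,[-.028,-.055,.185])[0]
Rt=tool_R(Rp(Q[2]),45); rows(p,Rm,t,Rt)
```

```text
[0.51554351 0.30106084 0.3198722 ] [-53.3  -4.8  17.3 109.    8.2  50.  -41.5]
6 rows: [-0.039   0.0055 -0.0036] [-2.13 -0.45  5.72]
mid [0.516 0.183 0.309] minz 0.2854829879756342
```

Call:
carry_out --increments "1 -0.039 0.0055 -0.0036 -2.13 -0.45 5.72;1 -0.039 0.0055 -0.0036 -2.13 -0.45 5.72;1 -0.039 0.0055 -0.0036 -2.13 -0.45 5.72;1 -0.039 0.0055 -0.0036 -2.13 -0.45 5.72;0.25 -0.039 0.0055 -0.0036 -2.13 -0.45 5.72;0.25 -0.039 0.0055 -0.0036 -2.13 -0.45 5.72;0.25 0 0 0 0 0 0"

```text
time_s: 2.38
tool_pos: [0.5047, 0.0988, 0.291]
tool_rot: [154.1, -22.0, 60.8]
force: [-0.2, 0.6, -0.1]
grip_width: 0.0642
```

Run:
```python
from h import *
from cell import *
p,Rm,o=cur(); print(p,o["qpos"].round(1))
t=panel2w(Q,[-.028,-.055,.185])[0]
Rt=tool_R(Rp(Q[2]),45); rows(p,Rm,t,Rt)
w=read_camera("wrist"); w["fish"]=1
im=w["img"].copy()
for P in [[85,128,0],[85,-128,0],[-85,-128,0],[-85,128,0],[44,0,9],[38,52,12],[38,-52,12],[-28,52,45],[-28,-52,45],[18,-30,0],[-18,-30,0],[18,-74,0],[-18,-74,0]]:
    u=proj(w,panel2w(Q,np.array(P)*1e-3))[0]; print(P,u.round(0)); cv2.circle(im,tuple(int(v) for v in u),3,(0,255,0),1)
cv2.imwrite("pics/w1.png",im)
```

```text
[0.50465463 0.09875331 0.29095435] [ -9.2 -17.3  -6.2 124.9   3.4  39.  -52. ]
1 rows: [-0.0334 -0.0028 -0.0098] [-2.01  0.05  4.2 ]
mid [0.505 0.099 0.291] minz 0.2854829879756342
[85, 128, 0] [285.  -5.]
[85, -128, 0] [462. 211.]
[-85, -128, 0] [327. 310.]
[-85, 128, 0] [154. 124.]
[44, 0, 9] [346. 133.]
[38, 52, 12] [299.  90.]
[38, -52, 12] [380. 185.]
[-28, 52, 45] [228. 148.]
[-28, -52, 45] [320. 248.]
[18, -30, 0] [345. 177.]
[-18, -30, 0] [314. 203.]
[18, -74, 0] [375. 214.]
[-18, -74, 0] [345. 237.]
```

View pics/w1.png

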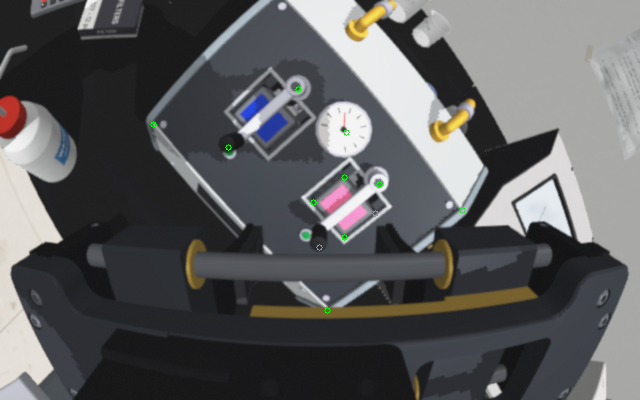

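Run:
```python
from h import *
from cell import *
import pickle
w=read_camera("wrist"); w["fish"]=1; pickle.dump(w,open("w1.pkl","wb"))
cv2.imwrite("pics/w1z.png",cv2.resize(w["img"][60:260,200:400],None,fx=3,fy=3,interpolation=cv2.INTER_CUBIC))
cv2.imwrite("pics/w1c.png",np.hstack([cv2.resize(w["img"][y-25:y+25,x-25:x+25],None,fx=5,fy=5,interpolation=cv2.INTER_CUBIC) for x,y in((154,124),(462,211),(327,310))]))
```

```text
(no output)
```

View pics/w1z.png

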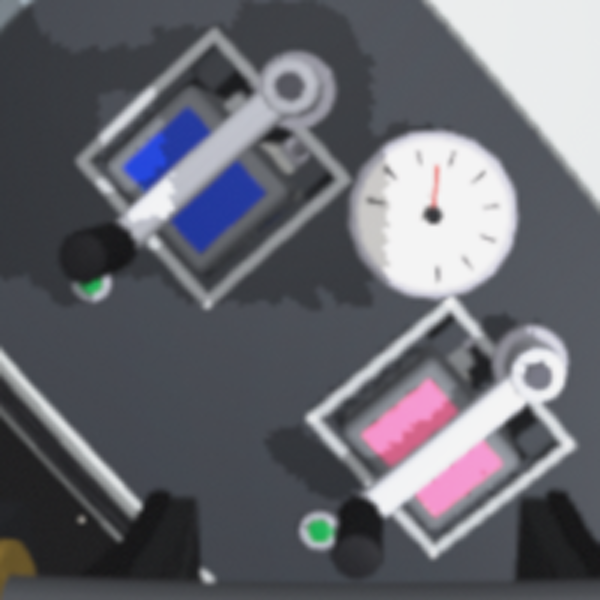

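View pics/w1c.png

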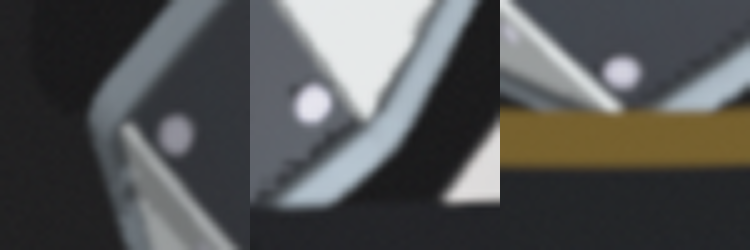

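Run:
```python
from h import *
import pickle
w=pickle.load(open("w1.pkl","rb"))
o=1e-3
P=np.array([[0,52,1],[0,-52,1],[44,0,9],[-85,128,0],[85,-128,0],[-85,-128,0]])*o
uv=np.array([[200+210/3,60+169.7/3],[200+442.8/3,60+430.6/3],[200+433/3,60+214/3],[154.4,124],[459.6,211],[326.4,306.6]])
q,r=fit(panel2w,[(w,P,uv)],Q); print(q,np.degrees(q[2]),r.round(1).tolist())
q,r=fit(panel2w,[(w,P[:3],uv[:3])],Q); print(q,np.degrees(q[2]),r.round(1).tolist())
# knob right angle: knob top at crop(357,557), z=45 ; left (88,252)
from scipy.optimize import minimize
for s,c in((-1,(357,557)),(1,(88,252))):
  for qq in(q,Q):
    f=lambda a:np.linalg.norm(proj(w,panel2w(qq,[.038-.066*np.cos(a[0]),s*(.052+.066*np.sin(a[0])),.045]))[0]-(200+c[0]/3,60+c[1]/3))
    m=minimize(f,[0.05],method='Nelder-Mead'); print(s,m.x,m.fun)
```

```text
[0.60687061 0.1443633  0.10539935] 6.038937931081208 [[-2.5, 1.2], [-3.0, 2.4], [1.5, -1.0], [0.4, -2.1], [1.9, -2.6], [0.3, 1.5]]
[0.60940047 0.14403882 0.11708745] 6.708616900914275 [[-0.5, 0.5], [-0.5, 0.6], [3.5, -2.4]]
-1 [-0.00382812] 4.914182019720129
-1 [-0.0446875] 1.6947510341963372
1 [0.0184375] 1.9736297693525202
1 [0.05132813] 3.399720958646958
```

Run:
```python
from h import *
import pickle
w=pickle.load(open("w1.pkl","rb"))
o=1e-3
for fx in (0,3,4,5):
    P=np.array([[fx,52,1],[fx,-52,1],[44,0,9],[-85,128,0],[85,-128,0],[-85,-128,0]])*o
    uv=np.array([[200+210/3,60+169.7/3],[200+442.8/3,60+430.6/3],[200+433/3,60+214/3],[154.4,124],[459.6,211],[326.4,306.6]])
    q,r=fit(panel2w,[(w,P,uv)],Q); print(fx,q,np.degrees(q[2]),(r**2).sum(),r.round(1).tolist())
    for s,c in((-1,(357,557)),(1,(88,252))):
        a=np.linspace(-.1,.2,61);u=proj(w,panel2w(q,np.c_[.038-.066*np.cos(a),s*(.052+.066*np.sin(a)),0*a+.045]))
        d=np.linalg.norm(u-(200+c[0]/3,60+c[1]/3),axis=1); print(a[d.argmin()],d.min())
```

```text
0 [0.60687061 0.1443633  0.10539935] 6.038937931081208 42.92880619261722 [[-2.5, 1.2], [-3.0, 2.4], [1.5, -1.0], [0.4, -2.1], [1.9, -2.6], [0.3, 1.5]]
0.010000000000000009 1.1924213726122614
1.3877787807814457e-17 0.4059309221349123
3 [0.60594482 0.14389028 0.10765963] 6.1684422035302795 16.683575829262743 [[-0.5, -0.1], [-0.8, 1.3], [1.1, -0.1], [-0.3, -1.0], [1.7, -1.9], [0.2, 2.3]]
1.3877787807814457e-17 0.1908227724680516
0.005000000000000018 1.799760560237161
4 [0.60545384 0.1438811  0.10839644] 6.2106585186590175 14.484166644406294 [[-0.2, -0.6], [-0.2, 0.9], [0.7, 0.2], [-0.7, -0.6], [1.5, -1.7], [0.0, 2.6]]
1.3877787807814457e-17 0.3986877072896275
0.005000000000000018 2.4696945877842515
5 [0.60494408 0.14392321 0.10872449] 6.229454480753516 15.427953495014101 [[0.2, -1.1], [0.2, 0.5], [0.2, 0.4], [-1.2, -0.3], [1.3, -1.5], [-0.3, 2.8]]
1.3877787807814457e-17 0.9890344847369213
0.005000000000000018 3.130103445001912
```

```bash
sed -i 's/^Q=.*/Q=np.array([.6057,.1438,.107]); TQ=np.array([.4959,-.3514,np.radians(146.9)])/' h.py
cat > go.py <<'E'
import sys
from h import *
# usage: go.py px py pz ang [n]  (panel mm, deg)
a=[float(v) for v in sys.argv[1:]]
p,Rm,o=cur(); print("t",o["time_s"],"q",o["qpos"].round(1),"F",o["force"].round(1),"grip",round(o["grip_width"],4))
Pp=Rp(Q[2]).T@(p-[Q[0],Q[1],.15]); print("panel pos mm",(Pp*1e3).round(1))
rows(p,Rm,panel2w(Q,np.array(a[:3])*1e-3)[0],tool_R(Rp(Q[2]),a[3]),int(a[4]) if len(a)>4 else None)
E
python3 go.py -28 -53 145 45
```

```text
t 2.475 q [ -9.6 -17.3  -6.1 124.8   3.5  39.  -52.1] F [ 0.6  1.3 -0.3] grip 0.0569
panel pos mm [ -4.3 -31.8 176.5]
1 rows: [-0.0316 -0.003   0.0315] [-2.   -0.09  4.3 ]
mid [0.505 0.101 0.292] minz 0.2527169062040745
```

Call:
carry_out --increments "0.32 -0.016 -0.0015 0.016 -1 0 2.1;0.32 -0.016 -0.0015 0.016 -1 0 2.1;0.32 0 0 0 0 0 0"

```text
time_s: 2.85
tool_pos: [0.5061, 0.081, 0.2525]
tool_rot: [153.5, -24.1, 57.1]
force: [0.4, -0.1, -0.4]
grip_width: 0.0303
```

```bash
python3 go.py -28 -53 130 45
```

```text
t 2.85 q [ -7.6 -16.2  -6.2 129.4   5.2  31.9 -56.4] F [ 0.4 -0.1 -0.4] grip 0.0303
panel pos mm [-27.9 -51.8 144.6]
1 rows: [-0.001   0.0007  0.0146] [ 0.04 -0.26  0.13]
mid [0.506 0.081 0.252] minz 0.24042962553973962
```

Call:
carry_out --increments "0.32 -0.0005 0.0003 0.012 0 0 0;0.32 -0.0005 0.0003 0.012 0 0 0"

```text
time_s: 3.1
tool_pos: [0.5216, 0.0835, 0.2348]
tool_rot: [153.3, -24.3, 57.4]
force: [-0.1, 0.1, 0.2]
grip_width: 0.0282
```

```bash
python3 go.py -28 -53 90 45
python3 - <<'E'
from h import *
from cell import *
w=read_camera("wrist")
cv2.imwrite("pics/w2.png",cv2.resize(w["img"][60:300,180:460],None,fx=2.8,fy=2.5,interpolation=cv2.INTER_CUBIC))
E
```

```text
t 3.1 q [ -7.3 -12.9  -6.5 129.2   6.   28.6 -56.9] F [-0.1  0.1  0.2] grip 0.0282
panel pos mm [-25.1 -51.  121.1]
1 rows: [-0.0037 -0.0007  0.0311] [ 0.14 -0.56  0.3 ]
mid [0.522 0.083 0.235] minz 0.20766354376817997
```

View pics/w2.png

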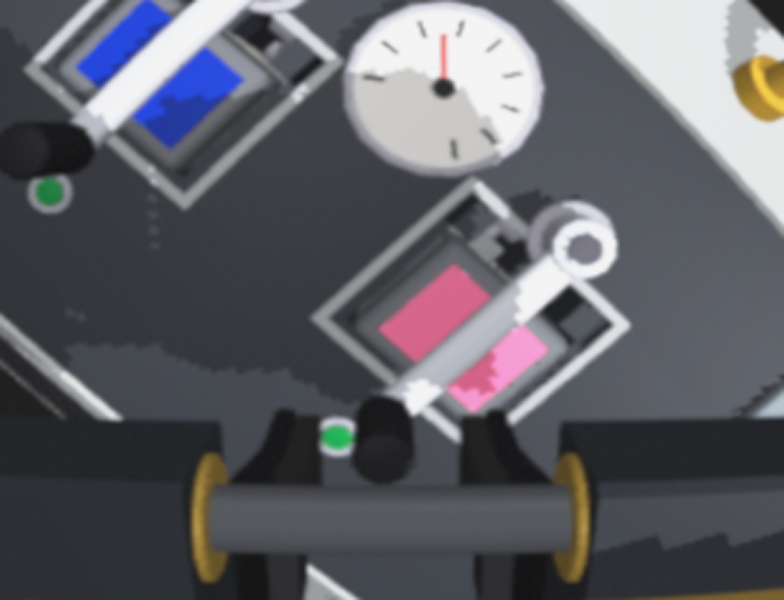

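Call:
carry_out --increments "0.32 -0.0013 -0.0003 0.0105 0 -0.2 0;0.32 -0.0013 -0.0003 0.0105 0 -0.2 0;0.32 -0.0013 -0.0003 0.0105 0 -0.2 0.1;0.32 0 0 0 0 0 0"

```text
time_s: 3.65
tool_pos: [0.539, 0.0832, 0.2035]
tool_rot: [153.6, -23.7, 56.9]
force: [1.0, -1.2, 0.0]
grip_width: 0.0281
```

```bash
python3 go.py -28 -53 90 45
python3 - <<'E'
import numpy as np
# arc in tool frame at 45: tool x=(+x,+y)/s2, y=(+x,-y)/s2
s=2**.5; prev=None
for a in np.radians(np.arange(0,96,9.0)):
    P=np.array([38-66*np.cos(a),-52-66*np.sin(a)])
    t=np.array([(P[0]+P[1])/s,(P[0]-P[1])/s])
    if prev is not None: print(np.degrees(a).round(),P.round(1),(t-prev).round(1))
    prev=t
E
```

```text
t 3.65 q [ -6.2  -7.9  -7.4 128.9   8.6  24.6 -59.4] F [ 1.  -1.2  0. ] grip 0.0281
panel pos mm [-29.  -53.1  85.6]
1 rows: [ 0.0008  0.0006 -0.0044] [0.03 0.18 0.21]
mid [0.539 0.083 0.203] minz 0.20348591740010769
9.0 [-27.2 -62.3] [-6.7  7.9]
18.0 [-24.8 -72.4] [-5.4  8.8]
27.0 [-20.8 -82. ] [-4.   9.6]
36.0 [-15.4 -90.8] [-2.4 10.1]
45.0 [ -8.7 -98.7] [-0.8 10.3]
54.0 [  -0.8 -105.4] [ 0.8 10.3]
63.0 [   8.  -110.8] [ 2.4 10.1]
72.0 [  17.6 -114.8] [4.  9.6]
81.0 [  27.7 -117.2] [5.4 8.8]
90.0 [  38. -118.] [6.7 7.9]
```

Call:
carry_out --increments "0.32 -0.0067 0.0079 -0.003 0 0 0;0.32 -0.0054 0.0088 -0.001 0 0 0;0.32 -0.004 0.0096 0 0 0 0;0.32 -0.0024 0.0101 0 0 0 0;0.32 -0.0008 0.0103 0 0 0 0"

```text
time_s: 4.28
tool_pos: [0.5523, 0.0382, 0.212]
tool_rot: [154.4, -23.1, 56.8]
force: [-1.9, 0.3, -0.8]
grip_width: 0.0278
```

```bash
python3 go.py -0.8 -105.4 90 45
```

```text
t 4.275 q [ -6.4  -7.4  -0.6 127.    1.1  26.4 -46.3] F [-1.9  0.3 -0.8] grip 0.0278
panel pos mm [-17.1 -99.3  87.7]
1 rows: [ 0.0071  0.0159 -0.0026] [-0.69  0.78  0.37]
mid [0.552 0.038 0.212] minz 0.21200372973472353
```

Call:
carry_out --increments "0.32 0.0025 0.0105 -0.001 -0.3 0.3 0.2;0.32 0.0025 0.0105 -0.001 -0.3 0.3 0.2;0.32 0.004 0.0105 0 0 0 0;0.32 0.005 0.0105 0 0 0 0;0.32 0.0055 0.010 0 0 0 0"

```text
time_s: 4.9
tool_pos: [0.5976, 0.0186, 0.2442]
tool_rot: [153.8, -23.8, 56.7]
force: [-0.7, 2.5, -1.4]
grip_width: 0.0278
```

```bash
python3 go.py 42 -122 90 45
```

```text
t 4.9 q [ -6.1  -4.2   2.4 120.4  -2.4  29.  -40.9] F [-0.7  2.5 -1.4] grip 0.0278
panel pos mm [  36.5 -123.6   89.4]
1 rows: [ 0.005   0.0028 -0.0006] [-0.08  0.16 -0.08]
mid [0.598 0.019 0.244] minz 0.2441541404669492
```

Push a bit more, then lift and look.

Call:
carry_out --increments "0.32 0.005 0.006 0 0 0 0;0.32 0.004 0.004 0 0 0 0;0.32 0 0 0 0 0 0"

```text
time_s: 5.28
tool_pos: [0.6052, 0.0208, 0.2473]
tool_rot: [154.7, -23.3, 56.5]
force: [-2.0, 0.7, 2.0]
grip_width: 0.0278
```

Call:
carry_out --increments "0.32 -0.001 -0.002 -0.02 0 0 0;0.32 0 0 -0.03 0 0 0;0.32 -0.02 -0.02 -0.02 0 0 0"

```text
time_s: 5.65
tool_pos: [0.5445, 0.0147, 0.2932]
tool_rot: [154.2, -23.5, 56.7]
force: [-0.9, -0.7, 0.2]
grip_width: 0.0278
```

```bash
python3 go.py 0 -52 150 90
python3 - <<'E'
from h import *
from cell import *
w=read_camera("wrist")
cv2.imwrite("pics/w3.png",w["img"])
E
```

```text
t 5.65 q [ -5.8 -13.7   2.  122.4  -1.6  37.1 -41.5] F [-0.9 -0.7  0.2] grip 0.0278
panel pos mm [  21.  -121.8  160.1]
5 rows: [ 0.0027 -0.0147  0.0021] [-0.07  0.12  9.01]
mid [0.532 0.039 0.281] minz 0.2728728066433487
```

View pics/w3.png

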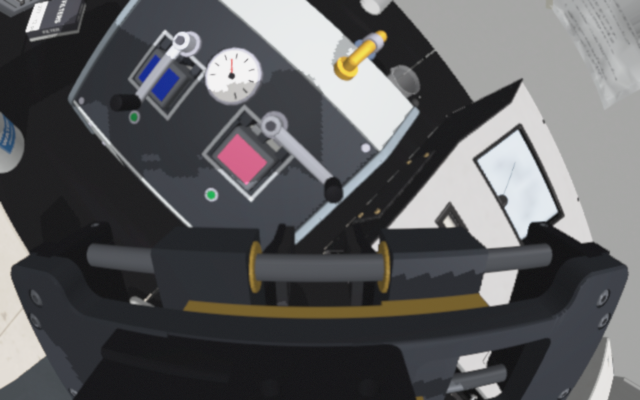

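Run:
```python
from h import *
from cell import *
w=read_camera("wrist"); w["fish"]=1
for a in (1.2,1.35,1.5,1.57):
    print(a,proj(w,panel2w(Q,[.038-.066*np.cos(a),-.052-.066*np.sin(a),.045]))[0].round(1), proj(w,panel2w(Q,[.038,-.052,.015]))[0].round(1))
print(proj(w,panel2w(Q,[[-.018,-.030,.008],[.018,-.030,.008],[.018,-.074,.008],[-.018,-.074,.008]])).round(1))
cv2.imwrite("pics/w4.png",cv2.resize(w["img"][90:250,180:360],None,fx=4,fy=3.75,interpolation=cv2.INTER_CUBIC))
```

```text
1.2 [310.9 208.3] [277.2 119.9]
1.35 [323.4 202. ] [277.2 119.9]
1.5 [334.9 193.9] [277.2 119.9]
1.57 [339.9 189.6] [277.2 119.9]
[[213.6 151. ]
 [241.8 118.8]
 [281.  156.7]
 [251.4 187.5]]
```

View pics/w4.png

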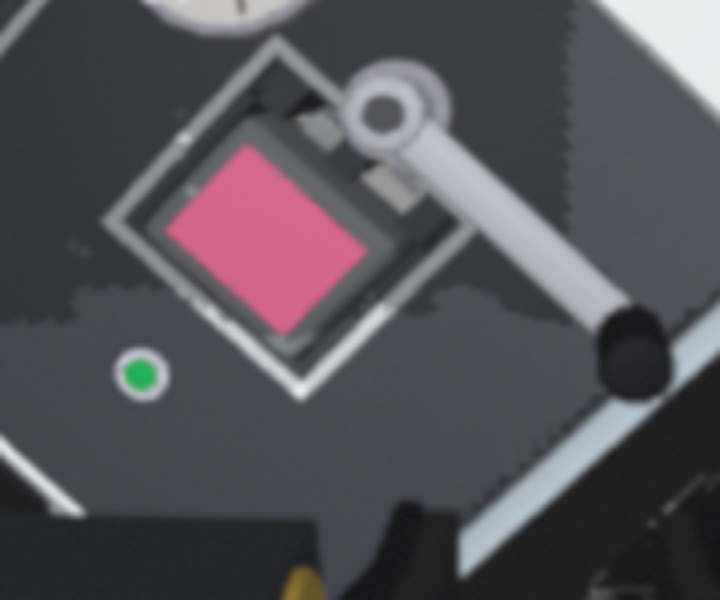

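Call:
carry_out --increments "0 0.0027 -0.0147 0.0021 0 0.1 9;0 0.0027 -0.0147 0.0021 0 0.1 9;0 0.0027 -0.0147 0.0021 0 0.1 9;0 0.0027 -0.0147 0.0021 0 0.1 9;0 0.0027 -0.0147 0.0021 0 0.1 9;0 0 0 0 0 0 0"

```text
time_s: 6.5
tool_pos: [0.5301, 0.0855, 0.2778]
tool_rot: [-178.7, -35.6, 4.4]
force: [0.3, -0.3, -0.2]
grip_width: 0.0003
```

```bash
python3 go.py 0 -52 95 90
```

```text
t 6.5 q [  3.1 -14.4 -15.2 124.8  -0.3  33.7 -97.8] F [ 0.3 -0.3 -0.2] grip 0.0003
panel pos mm [  6.7 -49.9 151.4]
2 rows: [-0.0035  0.0012  0.0282] [-0.17 -0.29 -0.7 ]
mid [0.544 0.086 0.253] minz 0.2278194442074542
```

Call:
carry_out --increments "0 -0.003 0.001 0.02 -0.1 -0.2 -0.5;0 -0.002 0.001 0.02 -0.1 -0.2 -0.5;0 -0.002 0 0.012 0 -0.2 -0.3;0 0 0 0 0 0 0"

```text
time_s: 7.0
tool_pos: [0.5587, 0.0842, 0.233]
tool_rot: [179.8, -35.3, 6.7]
force: [0.2, -0.9, 0.6]
grip_width: 0.0001
```

```bash
python3 go.py 0 -52 82 90
python3 - <<'E'
from h import *
from cell import *
w=read_camera("wrist")
cv2.imwrite("pics/w5.png",w["img"])
E
```

```text
t 7.0 q [  4.   -7.5 -16.3 124.7   3.7  27.5 -99. ] F [ 0.2 -0.9  0.6] grip 0.0001
panel pos mm [  4.1 -54.2  98.4]
1 rows: [-0.0042 -0.0022  0.0164] [-0.06 -0.31  0.43]
mid [0.559 0.084 0.233] minz 0.2171704676316973
```

View pics/w5.png

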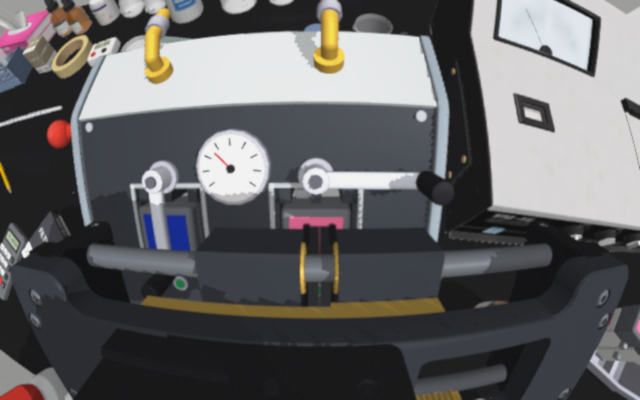

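Call:
carry_out --increments "0 -0.003 -0.0022 0.009 0 -0.2 0.3;0 -0.001 0 0.007 0 -0.1 0.1;0 0 0 0 0 0 0"

```text
time_s: 7.42
tool_pos: [0.5652, 0.0873, 0.2189]
tool_rot: [-180.0, -35.2, 6.2]
force: [-0.1, -0.3, 0.9]
grip_width: 0.0005
```

```bash
python3 go.py 0 -52 76 90
```

```text
t 7.425 q [   4.4   -5.5  -17.2  124.7    5.6   25.7 -101.3] F [-0.1 -0.3  0.9] grip 0.0005
panel pos mm [  1.6 -51.8  82.9]
1 rows: [-0.0016  0.0002  0.0069] [-0.05 -0.2   0.05]
mid [0.565 0.087 0.219] minz 0.21225555536596336
```

Call:
carry_out --increments "0 -0.001 0 0.004 0 0 0;0 -0.0005 0 0.003 0 0 0;0 0 0 0 0 0 0"

```text
time_s: 7.8
tool_pos: [0.5683, 0.0879, 0.2137]
tool_rot: [180.0, -35.3, 6.2]
force: [-5.9, -0.3, 5.8]
grip_width: 0.0003
```

```bash
python3 go.py 0 -52 72 90
```

```text
t 7.8 q [   4.5   -4.7  -17.4  124.7    6.5   24.9 -102.1] F [-5.9 -0.3  5.8] grip 0.0003
panel pos mm [  1.2 -51.6  76.9]
1 rows: [-0.0012  0.0004  0.0049] [-0.02 -0.28  0.08]
mid [0.568 0.088 0.214] minz 0.2089789471888074
```

Call:
carry_out --increments "0 0 0 0.003 0 0 0;0 0 0 0.002 0 0 0;0 0 0 0.0015 0 0 0"

```text
time_s: 8.18
tool_pos: [0.5712, 0.0883, 0.2102]
tool_rot: [179.8, -35.2, 6.3]
force: [-8.9, -1.1, 9.1]
grip_width: 0.0005
```

```bash
python3 go.py 0 -52 71 90
```

```text
t 8.175 q [   4.6   -4.   -17.6  124.5    7.3   24.5 -102.9] F [-8.9 -1.1  9.1] grip 0.0005
panel pos mm [  1.6 -51.5  72.4]
1 rows: [-0.0016  0.0005  0.0014] [ 0.07 -0.25  0.12]
mid [0.571 0.088 0.21 ] minz 0.2081597951445184
```

Call:
carry_out --increments "0 0 0 0.0025 0 0 0;0 0 0 0.001 0 0 0"

```text
time_s: 8.43
tool_pos: [0.5728, 0.0886, 0.2095]
tool_rot: [179.7, -35.3, 6.3]
force: [-15.2, -1.0, 14.1]
grip_width: 0.0008
```

Call:
carry_out --increments "0 0 0 -0.015 0 0 0;0 0 0 -0.02 0 0 0;0 0 0 -0.015 0 0 0;0.85 0 0 -0.01 0 0 0;0.85 0 0 0 0 0 0;0.85 0 0 0 0 0 0"

```text
time_s: 9.18
tool_pos: [0.5368, 0.0848, 0.2598]
tool_rot: [179.7, -35.2, 6.4]
force: [0.1, 0.1, -0.6]
grip_width: 0.0229
```

```bash
python3 go.py 0 -52 130 90
python3 - <<'E'
from h import *
from cell import *
w=read_camera("wrist")
cv2.imwrite("pics/w6.png",w["img"])
E
```

```text
t 9.175 q [  3.6 -12.2 -16.  125.2   1.7  31.6 -98.1] F [ 0.1  0.1 -0.6] grip 0.0229
panel pos mm [  1.7 -51.3 132.9]
1 rows: [-0.0017  0.0007  0.0028] [ 0.17 -0.23  0.18]
mid [0.537 0.085 0.26 ] minz 0.25648976575756893
```

View pics/w6.png

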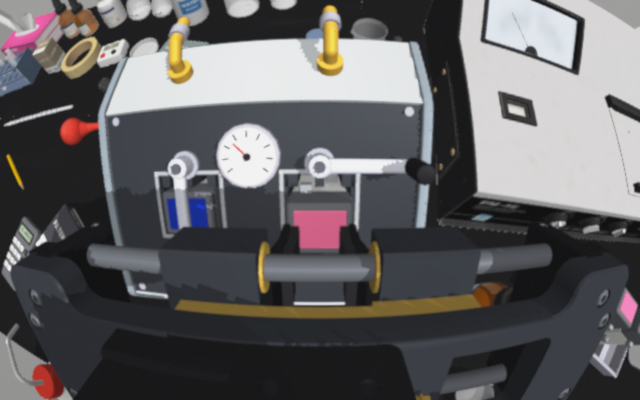

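Call:
carry_out --increments "0.8 -0.001 0.0005 0 0 -0.1 0.1;0.8 -0.0005 0 0 0 0 0;0.8 0 0 0.003 0 0 0;0.8 0 0 0.015 0 0 0;0.8 0 0 0.02 0 0 0;0.8 0 0 0.012 0 -0.1 0;0.8 0 0 0 0 0 0"

```text
time_s: 10.1
tool_pos: [0.5655, 0.0872, 0.2128]
tool_rot: [179.8, -34.8, 6.2]
force: [0.7, 0.4, 0.0]
grip_width: 0.0693
```

```bash
python3 go.py 0 -52 78 90
python3 - <<'E'
from h import *
from cell import *
w=read_camera("wrist")
cv2.imwrite("pics/w7.png",w["img"])
E
```

```text
t 10.1 q [   4.9   -4.8  -17.8  124.7    6.4   25.5 -102.2] F [0.7 0.4 0. ] grip 0.0693
panel pos mm [ -1.7 -52.   77.8]
1 rows: [ 0.0017 -0.     -0.0002] [0.13 0.22 0.04]
mid [0.566 0.087 0.213] minz 0.21275874754624297
```

View pics/w7.png

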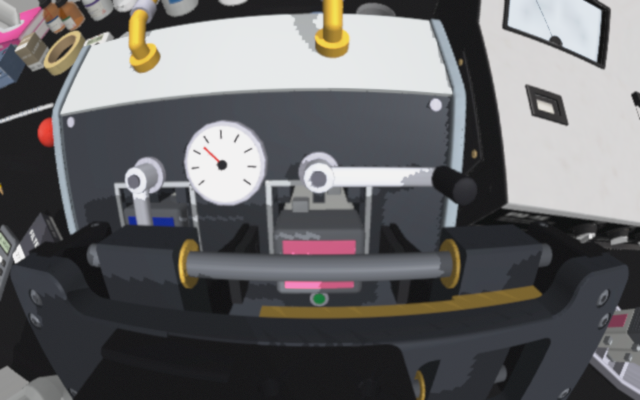

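Call:
carry_out --increments "0 0.0015 0 0 0.1 0.2 0;0 0 0 0 0 0 0;0 0 0 0 0 0 0;0 0 0 0 0 0 0" --force 25

```text
time_s: 10.65
tool_pos: [0.5671, 0.0874, 0.216]
tool_rot: [179.9, -35.2, 6.2]
force: [1.6, 0.9, -2.3]
grip_width: 0.044
```

Call:
carry_out --increments "0 0 0 0 0 0 0;0 0 0 -0.012 0 0 0;0 0 0 -0.015 0 0 0" --force 30

```text
time_s: 11.02
tool_pos: [0.5513, 0.0858, 0.2384]
tool_rot: [179.9, -35.2, 6.2]
force: [2.9, 0.2, -2.0]
grip_width: 0.0435
```

```bash
python3 go.py 0 -52 163 90
```

```text
t 11.025 q [  4.4  -8.8 -16.9 125.    3.1  28.5 -99.3] F [ 2.9  0.2 -2. ] grip 0.0435
panel pos mm [  1.4 -51.9 107. ]
2 rows: [-0.0006  0.     -0.028 ] [ 0.   -0.1   0.03]
mid [0.535 0.084 0.261] minz 0.23841902270862092
```

Call:
carry_out --increments "0 0 0 -0.018 0 0 0;0 0 0 -0.018 0 0 0;0 0 0 -0.018 0 0 0;0 0 0 -0.012 0 0 0"

```text
time_s: 11.52
tool_pos: [0.5132, 0.0813, 0.2941]
tool_rot: [180.0, -35.0, 6.1]
force: [-0.2, -0.6, -0.6]
grip_width: 0.0438
```

```bash
python3 go.py 0 -52 170 90
```

```text
t 11.525 q [ -3.9 -17.3  -9.  125.    2.5  37.4 -98.8] F [-0.2 -0.6 -0.6] grip 0.0438
panel pos mm [  1.9 -52.3 174.6]
1 rows: [-0.0019 -0.0003  0.0046] [ 0.06  0.05 -0.02]
mid [0.513 0.081 0.294] minz 0.2892558475291286
```

Run:
```python
from h import *
from cell import *
w=read_camera("wrist"); s=read_camera("scene")
cv2.imwrite("pics/w8.png",np.hstack([cv2.resize(w["img"],(480,300)),cv2.resize(s["img"][100:230,250:380],(300,300),interpolation=cv2.INTER_CUBIC)]))
```

```text
(no output)
```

View pics/w8.png

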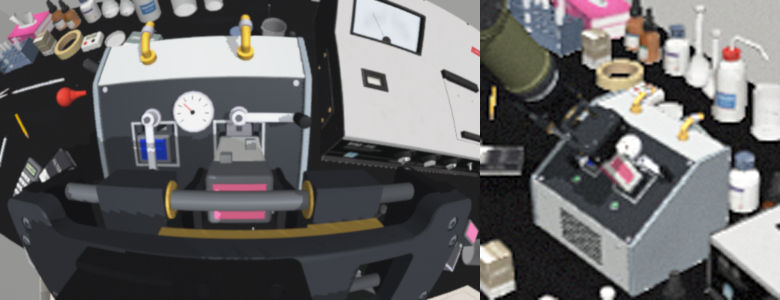

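```bash
cat > go2.py <<'E'
import sys
from h import *
# go2.py x y z(foot pos world) azY [n]: tool down with tool y at az, foot of held cartridge at position
L=.1617
a=[float(v) for v in sys.argv[1:]]
p,Rm,o=cur(); print("t",o["time_s"],"q",o["qpos"].round(1),"F",o["force"].round(1),"grip",round(o["grip_width"],4))
f=p+Rm[:,2]*L; print("tcp",p.round(4),"foot",f.round(4),"tilt",np.degrees(np.arccos(-Rm[2,2])).round(2),"azY",np.degrees(np.arctan2(Rm[1,1],Rm[0,1])).round(1))
A=np.radians(a[3]); y=np.array([np.cos(A),np.sin(A),0]); z=np.array([0,0,-1.]); R1=np.c_[np.cross(y,z),y,z]
rows(p,Rm,np.array(a[:3])+[0,0,L],R1,int(a[4]) if len(a)>4 else None)
E
python3 go2.py .605 .09 .20 -83.8
python3 - <<'E'
from h import *
from cell import *
p=read_camera("top")
for n in ["spent_cartridge","reagent_amber_a","flask_50","beaker_250"]:
    m=masks_of(n,p); print(n,[(round(d["confidence"],2),d["bbox"]) for d in m[:3]])
# world pts on instrument front corner at z=0/.2
T=np.array(p["world_from_camera"])
for u,v,z in((332,163,.2),(332,163,.1),(486,165,.2),(348,198,0.13),(349,232,.149)):
    d=T[:3,:3]@[(u-p["cx"])/p["fx"],(v-p["cy"])/p["fy"],1]; s=(z-T[2,3])/d[2]; print(u,v,z,(T[:3,3]+s*d).round(3))
E
```

```text
t 11.625 q [ -4.2 -17.3  -8.9 125.    2.5  37.4 -98.8] F [-0.2  0.4 -2.1] grip 0.0438
tcp [0.5132 0.0825 0.294 ] foot [0.6054 0.0926 0.1616] tilt 34.99 azY -83.8
4 rows: [ 0.0281  0.0006 -0.0072] [-0.   -8.75  0.01]
mid [0.554 0.086 0.335] minz 0.2940227090548489
spent_cartridge [(0.63, [391.3, 193.7, 411.4, 209.7]), (0.6, [277.0, 163.5, 291.1, 182.8])]
reagent_amber_a [(0.56, [342.6, 188.0, 355.2, 204.6]), (0.29, [451.7, 215.8, 480.7, 239.7])]
flask_50 [(0.67, [342.9, 224.5, 356.9, 239.9])]
beaker_250 [(0.86, [452.6, 219.3, 479.6, 241.5])]
332 163 0.2 [ 0.626 -0.056  0.2  ]
332 163 0.1 [ 0.655 -0.06   0.1  ]
486 165 0.2 [ 0.624 -0.53   0.2  ]
348 198 0.13 [ 0.531 -0.109  0.13 ]
349 232 0.149 [ 0.42  -0.11   0.149]
```

Call:
carry_out --increments "0 0.028 0 -0.007 0 -8.75 0;0 0.028 0 -0.007 0 -8.75 0;0 0.028 0 -0.007 0 -8.75 0;0 0.028 0 -0.007 0 -8.75 0;0 0 0 0 0 0 0"

```text
time_s: 12.5
tool_pos: [0.6044, 0.0894, 0.3522]
tool_rot: [-180.0, 1.6, 6.0]
force: [-0.8, 0.3, -3.2]
grip_width: 0.0438
```

```bash
python3 go2.py .51 -.06 .21 -84; python3 go2.py .459 -.406 .19 -33.1
```

```text
t 12.5 q [ -5.1  13.7  -7.   82.3   1.5  85.7 -96. ] F [-0.8  0.3 -3.2] grip 0.0438
tcp [0.6044 0.0894 0.3522] foot [0.5998 0.0889 0.1905] tilt 1.62 azY -84.0
4 rows: [-0.0275  0.0347 -0.0044] [-0.    0.4   0.01]
mid [0.557 0.015 0.362] minz 0.3521567881233291
t 12.5 q [ -5.1  13.7  -7.   82.3   1.5  85.7 -96. ] F [-0.8  0.3 -3.2] grip 0.0438
tcp [0.6044 0.0894 0.3522] foot [0.5998 0.0889 0.1905] tilt 1.62 azY -84.0
12 rows: [-0.0318  0.031   0.0005] [-0.06  0.13 -4.24]
mid [ 0.476 -0.142  0.353] minz 0.3517
```

Call:
carry_out --increments "0 -0.032 0.02 -0.006 0 0.3 -4.2;0 -0.032 0.031 -0.004 0 0.13 -4.2;0 -0.032 0.031 -0.004 0 0.13 -4.2;0 -0.032 0.031 0 0 0.13 -4.2;0 -0.032 0.031 0 0 0.13 -4.2;0 -0.032 0.031 0 0 0.13 -4.2;0 -0.032 0.031 0 0 0.13 -4.2"

```text
time_s: 13.38
tool_pos: [0.4571, -0.1784, 0.3695]
tool_rot: [180.0, -0.6, 36.8]
force: [0.8, -0.1, -2.2]
grip_width: 0.0436
```

```bash
python3 go2.py .459 -.406 .19 -33.1
```

```text
t 13.375 q [ 12.5  -3.    5.8  98.4  -0.2  84.3 -34.9] F [ 0.8 -0.1 -2.2] grip 0.0436
tcp [ 0.4571 -0.1784  0.3695] foot [ 0.4585 -0.1774  0.2078] tilt 0.61 azY -53.2
6 rows: [-0.0268  0.0271  0.0028] [ 0.02 -0.1  -3.35]
mid [ 0.448 -0.292  0.36 ] minz 0.3517
```

Call:
carry_out --increments "0 -0.027 0.027 0 0 -0.1 -3.35;0 -0.027 0.027 0 0 -0.1 -3.35;0 -0.027 0.027 0 0 -0.1 -3.35;0 -0.027 0.027 0 0 -0.1 -3.35;0 -0.027 0.027 0.002 0 -0.1 -3.35;0 -0.02 0.02 0 0 -0.1 -3;0 0 0 0 0 0 0"

```text
time_s: 14.25
tool_pos: [0.4468, -0.4062, 0.3722]
tool_rot: [178.6, -0.4, 56.7]
force: [1.0, -0.2, -2.6]
grip_width: 0.0438
```

```bash
python3 go2.py .459 -.406 .19 -33.1
python3 - <<'E'
from h import *
from cell import *
import pickle
ps={n:read_camera(n) for n in("wrist","top","scene")}; ps["wrist"]["fish"]=1; pickle.dump(ps,open("ps.pkl","wb"))
cv2.imwrite("pics/w9.png",ps["wrist"]["img"])
t=cv2.resize(ps["top"]["img"][170:270,370:490],None,fx=3.3,fy=3.3,interpolation=cv2.INTER_CUBIC)
s=cv2.resize(ps["scene"]["img"][220:340,300:420],(400,330),interpolation=cv2.INTER_CUBIC)
cv2.imwrite("pics/ts9.png",np.hstack([t,s]))
E
```

```text
t 14.25 q [25.1 10.4 17.5 84.4 -3.8 84.3  9.3] F [ 1.  -0.2 -2.6] grip 0.0438
tcp [ 0.4468 -0.4062  0.3722] foot [ 0.4509 -0.4073  0.2106] tilt 1.49 azY -33.3
1 rows: [0.0067 0.0096 0.0208] [ 1.42 -0.45 -0.18]
mid [ 0.447 -0.406  0.372] minz 0.3517
```

View pics/w9.png

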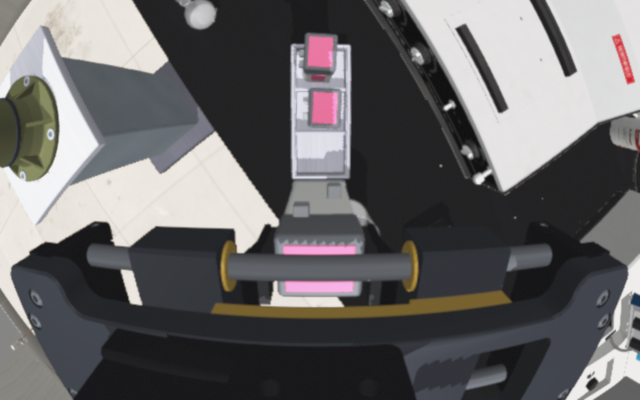

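View pics/ts9.png

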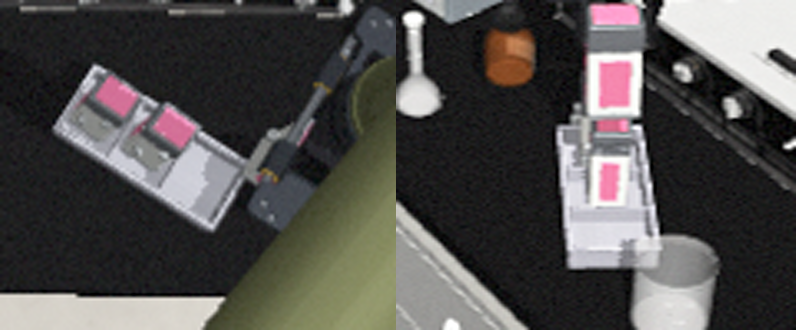

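Run:
```python
from h import *
import pickle
ps=pickle.load(open("ps.pkl","rb")); w=ps["wrist"]
TT=np.array([[39,95,28],[-39,95,28],[-39,-95,28],[39,-95,28],[35,29+2,28],[-35,31,28],[35,-31,28],[-35,-31,28]])*1e-3
print(proj(w,tray2w(TQ,TT)).round(1).tolist())
x=w["img"][30:200,270:375]; x=cv2.resize(x,None,fx=3.5,fy=3.5,interpolation=cv2.INTER_CUBIC); cv2.imwrite("pics/w9z.png",x)
im=w["img"].copy()
for u in proj(w,tray2w(TQ,TT)): cv2.circle(im,tuple(int(round(v)) for v in u),1,(0,255,0),-1)
cv2.imwrite("pics/w9o.png",cv2.resize(im[30:200,270:375],None,fx=3.5,fy=3.5))
```

```text
[[293.6, 180.5], [347.5, 180.1], [348.3, 47.9], [292.3, 47.6], [295.6, 136.0], [345.4, 135.8], [295.3, 92.0], [345.6, 92.1]]
```

View pics/w9o.png

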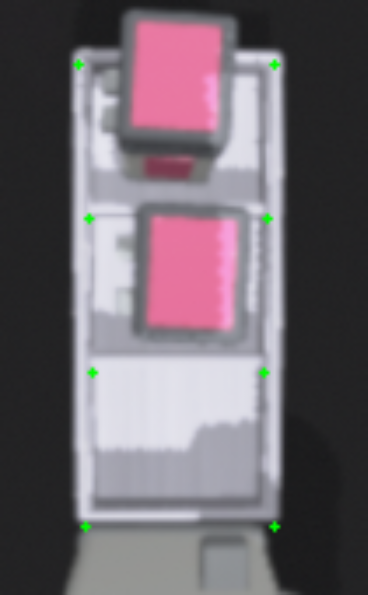

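View pics/w9z.png

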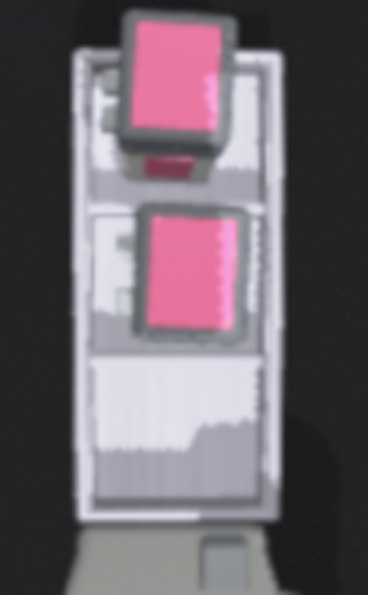

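Run:
```python
from h import *
import pickle
ps=pickle.load(open("ps.pkl","rb")); w=ps["wrist"]
TT=np.array([[39,95,28],[-39,95,28],[-39,-95,28],[39,-95,28]])*1e-3
uv=np.array([[292.9,178.9],[349.7,178.9],[350.9,44.7],[291.4,44.5]])
q,r=fit(tray2w,[(w,TT,uv)],TQ); print(q,np.degrees(q[2]),r.round(1).tolist()); print(tray2w(q,[0,.062,.004]))
t=np.array([[460,280],[505,200],[317,78],[265,157]])/4+[320,170]
q,r=fit(tray2w,[(w,TT,uv),(ps["top"],TT,t)],TQ); print(q,np.degrees(q[2]),r.round(1).tolist()); print(tray2w(q,[0,.062,.004]),tray2w(q,[0,.065,.004]))
```

```text
[ 0.49862505 -0.34914463  2.56308732] 146.85408584502545 [[1.3, -0.8], [-1.4, -1.1], [-1.8, 1.0], [1.7, 0.8]]
[[ 0.46472512 -0.40105604  0.004     ]]
[ 0.49787413 -0.34961808  2.56286837] 146.84154085687615 [[1.0, -0.2], [-1.7, -0.5], [-2.0, 1.5], [1.5, 1.4], [-0.8, -1.1], [-0.5, -0.2], [-1.0, 0.1], [0.2, -1.0]]
[[ 0.46396283 -0.40152206  0.004     ]] [[ 0.46232196 -0.40403355  0.004     ]]
```

```bash
python3 go2.py .463 -.4035 .19 -33.2 2
```

```text
t 14.4 q [24.9 10.3 17.4 84.5 -3.8 84.4  9.3] F [-0.1  0.  -2.3] grip 0.0439
tcp [ 0.4482 -0.4032  0.3726] foot [ 0.4522 -0.404   0.2109] tilt 1.48 azY -33.1
2 rows: [0.0039 0.0061 0.0106] [ 0.69 -0.28  0.07]
mid [ 0.456 -0.403  0.362] minz 0.3517
```

Call:
carry_out --increments "0 0.004 0.006 0.01 0.7 -0.28 0;0 0.004 0.006 0.01 0.7 -0.28 0;0 0 0 0 0 0 0"

```text
time_s: 14.78
tool_pos: [0.4652, -0.3998, 0.3516]
tool_rot: [-179.9, -0.1, 57.2]
force: [0.6, 0.8, -2.1]
grip_width: 0.0436
```

```bash
python3 go2.py .463 -.4035 .05 -33.2
```

```text
t 14.775 q [24.1 12.8 17.  84.  -3.8 83.8  8.3] F [ 0.6  0.8 -2.1] grip 0.0436
tcp [ 0.4652 -0.3998  0.3516] foot [ 0.4652 -0.3995  0.1899] tilt 0.11 azY -32.8
4 rows: [-0.0011  0.0001  0.035 ] [-0.02 -0.02  0.1 ]
mid [ 0.464 -0.402  0.282] minz 0.21169999999999986
```

Call:
carry_out --increments "0 -0.0011 0 0.035 0 0 0;0 -0.0011 0 0.035 0 0 0;0 -0.0011 0 0.035 0 0 0;0 -0.001 0 0.033 0 0 0;0 0 0 0 0 0 0"

```text
time_s: 15.4
tool_pos: [0.4646, -0.4021, 0.2099]
tool_rot: [-180.0, -0.1, 57.4]
force: [-0.8, 0.4, -2.3]
grip_width: 0.0438
```

```bash
python3 go2.py .463 -.4035 .01 -33.2
python3 - <<'E'
from h import *
from cell import *
w=read_camera("wrist"); s=read_camera("scene"); t=read_camera("top")
cv2.imwrite("pics/wa.png",w["img"])
cv2.imwrite("pics/tsa.png",np.hstack([cv2.resize(t["img"][170:270,370:490],(396,330),interpolation=cv2.INTER_CUBIC),cv2.resize(s["img"][220:340,300:420],(400,330),interpolation=cv2.INTER_CUBIC)]))
E
```

```text
t 15.4 q [24.8 17.2 16.4 95.  -5.2 68.5  9.8] F [-0.8  0.4 -2.3] grip 0.0438
tcp [ 0.4646 -0.4021  0.2099] foot [ 0.4646 -0.4019  0.0482] tilt 0.07 azY -32.6
1 rows: [-0.0021 -0.0006  0.0382] [-0.04 -0.06  0.57]
mid [ 0.465 -0.402  0.21 ] minz 0.17170000000000002
```

View pics/wa.png

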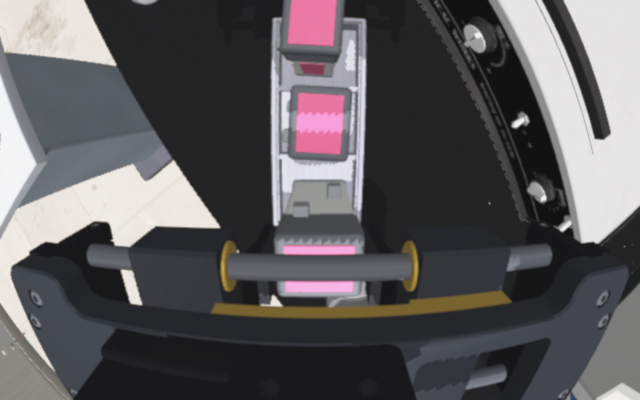

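View pics/tsa.png

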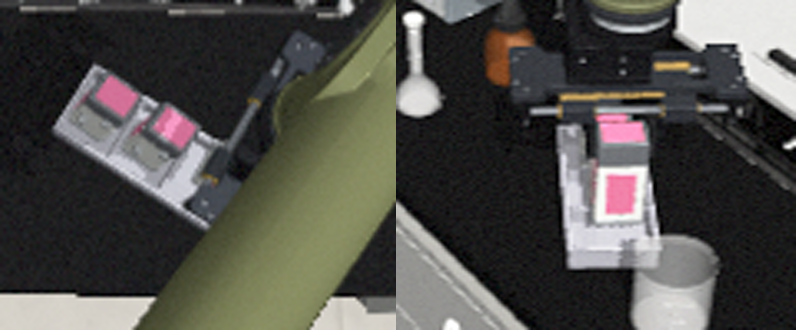

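Call:
carry_out --increments "0 -0.001 -0.0003 0.015 0 0 0.3;0 -0.0005 -0.0003 0.013 0 0 0.2;0 -0.0005 0 0.007 0 0 0;0 0 0 0 0 0 0"

```text
time_s: 16.05
tool_pos: [0.4666, -0.4066, 0.1804]
tool_rot: [179.2, -0.0, 56.8]
force: [0.7, -0.3, -2.4]
grip_width: 0.0435
```

Call:
carry_out --increments "0 0 0 0.003 0 0 0;0 0 0 0.002 0 0 0"

```text
time_s: 16.3
tool_pos: [0.4669, -0.4068, 0.1756]
tool_rot: [179.2, -0.0, 56.8]
force: [0.2, -0.1, -3.5]
grip_width: 0.0439
```

```bash
python3 go2.py .463 -.4035 .004 -33.2
```

```text
t 16.3 q [25.2 19.  16.3 97.  -6.  64.  10. ] F [ 0.2 -0.1 -3.5] grip 0.0439
tcp [ 0.4669 -0.4068  0.1756] foot [ 0.4689 -0.408   0.014 ] tilt 0.81 azY -33.2
1 rows: [ 0.0006 -0.0052  0.0099] [ 0.81 -0.03  0.04]
mid [ 0.467 -0.407  0.176] minz 0.16570000000000001
```

Call:
carry_out --increments "0 0.0005 -0.005 0.002 0.8 0 0;0 0 0 0.003 0 0 0;0 0 0 0.002 0 0 0;0 0 0 0 0 0 0"

```text
time_s: 16.8
tool_pos: [0.4628, -0.4035, 0.1683]
tool_rot: [-180.0, -0.0, 56.8]
force: [0.1, -0.7, -2.4]
grip_width: 0.0434
```

```bash
python3 go2.py .463 -.4035 .004 -33.2
```

```text
t 16.8 q [25.2 19.3 16.3 97.5 -5.9 64.1 10. ] F [ 0.1 -0.7 -2.4] grip 0.0434
tcp [ 0.4628 -0.4035  0.1683] foot [ 0.4628 -0.4033  0.0066] tilt 0.04 azY -33.2
1 rows: [0.     0.0002 0.0026] [-0.02 -0.03  0.04]
mid [ 0.463 -0.403  0.168] minz 0.16570000000000001
```

Call:
carry_out --increments "0 0 0 0.0015 0 0 0;0 0 0 0.0012 0 0 0;0 0 0 0.0005 0 0 0"

```text
time_s: 17.18
tool_pos: [0.463, -0.4035, 0.1653]
tool_rot: [180.0, -0.0, 56.8]
force: [-0.3, 1.7, 0.9]
grip_width: 0.044
```

```bash
python3 go2.py .463 -.4035 .004 -33.2
```

```text
t 17.175 q [25.2 19.5 16.2 97.6 -6.  63.7 10.1] F [-0.3  1.7  0.9] grip 0.044
tcp [ 0.463  -0.4035  0.1653] foot [ 0.4631 -0.4035  0.0036] tilt 0.04 azY -33.2
1 rows: [ 0.     -0.0001 -0.0004] [ 0.01 -0.04  0.05]
mid [ 0.463 -0.404  0.165] minz 0.16533786482571522
```

Call:
carry_out --increments "0 0 0 0.0005 0 0 0;0.52 0 0 0 0 0 0;0.6 0 0 0 0 0 0;0.75 0 0 0 0 0 0;0.75 0 0 0 0 0 0;0.75 0 0 -0.01 0 0 0;0.75 0 0 -0.02 0 0 0;0.75 0 0 -0.035 0 0 0;0.75 0 0 -0.045 0 0 0;0.75 0 0 -0.045 0 0 0;0.75 0 0 0 0 0 0"

```text
time_s: 18.55
tool_pos: [0.4633, -0.4044, 0.3294]
tool_rot: [179.7, -0.0, 56.8]
force: [0.7, -0.3, -0.5]
grip_width: 0.0656
```

Run:
```python
from h import *
from cell import *
p,Rm,o=cur(); print(p,o["time_s"],o["force"],o["grip_width"])
w=read_camera("wrist"); s=read_camera("scene"); t=read_camera("top"); w["fish"]=1
cv2.imwrite("pics/wb.png",w["img"])
print("cap pred",proj(w,[[.463,-.4035,.124]]), "free centre", proj(w,[[.464,-.4015,.124]]))
cv2.imwrite("pics/tsb.png",np.hstack([cv2.resize(t["img"][170:270,370:490],(396,330),interpolation=cv2.INTER_CUBIC),cv2.resize(s["img"][220:340,300:420],(400,330),interpolation=cv2.INTER_CUBIC)]))
```

```text
[ 0.46326124 -0.40438088  0.32942697] 18.55 [ 0.69657664 -0.33172951 -0.46470405] 0.06557195804074765
cap pred [[316.69664789 185.89411724]] free centre [[316.4333805  183.70182592]]
```

View pics/wb.png

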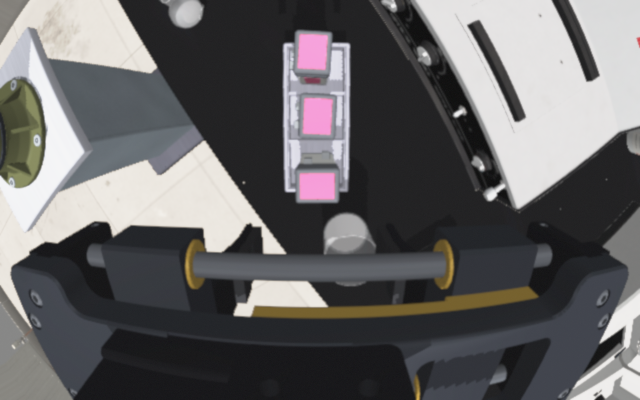

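View pics/tsb.png

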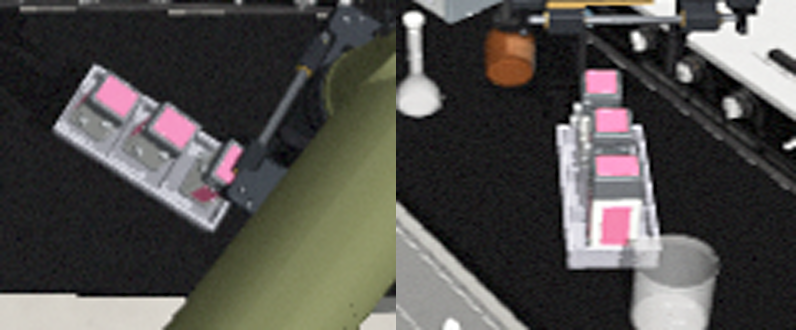

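Run:
```python
from h import *
from cell import *
s=read_camera("scene"); t=read_camera("top")
cv2.imwrite("pics/end.png",np.hstack([cv2.resize(t["img"][110:220,210:325],(400,400),interpolation=cv2.INTER_CUBIC),cv2.resize(s["img"][130:230,265:365],(400,400),interpolation=cv2.INTER_CUBIC)]))
```

```text
(no output)
```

View pics/end.png

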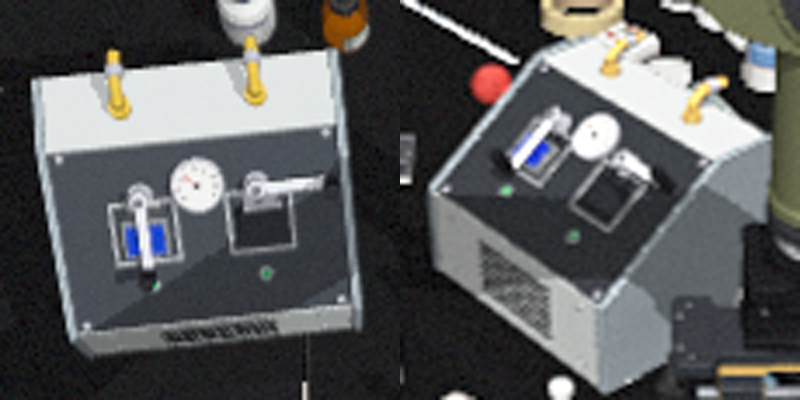

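The right lever is fully aside, its bay is empty, and the blue cartridge and its lever are unchanged. I'm handing the job in.

```bash
python3 -c "
from cell import *
print(sign_off())"
```

```text
the job is handed in; nothing more can be done
None
```

I handed the job in at about 18.7 s of the 50 s. The spent cartridge, which was in the right bay, now stands upright in the tray's free place.

- **Valve:** I swung the right lever aside with the fingers loosely round its knob. The wrist picture put it at about 1.57 rad.
- **Release:** I pressed the cap to its hard stop, about 21 N at the end. It sprang out, and I gripped it with 30 N and drew it clear along the panel's normal.
- **Placing:** I lowered it until the force changed sign on contact, then let go and backed the arm off.

**Last checks:** In the final pictures the cartridge stands within about 2 mm of where I aimed, which was about 2 mm off my estimate of the free place's centre. The two waiting cartridges look unmoved. The right lever is still fully aside, and the blue cartridge is in its bay with its lever open. The tool was clear of everything, and the wrist force was near zero.

**What disagreed:**
- My first panel fit disagreed with the wrist view by 2–3 mm, because I took the bay frame as centred on the cartridge when it seems to extend further up the slope. I refitted before touching anything.
- The tool drifted about 5 mm and 0.8° while lowering, which I corrected before contact.
- Joint 2 sat at the edge of its range (−17.3°) three times, over the panel on the way in and during the pull. Nothing reported an error.

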